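# Hang the ring on the drying hook and switch the dryer on

## Task

Take the round open ring out of the rack and hang it by its rim on the hook of the drying stand, then let go of it. Then switch the dryer on: push the middle of the three levers on the switch box over to its other side, the side where one of its neighbours already leans. Leave the other two levers, the other pieces in the rack and the rest of the bench as they are.

Things in the scene. Friction and masses are not known exactly. Their poses are not given: they have to be found in the camera images.
- ring: (all sizes in mm) plain aluminium ring (open hoop), outer diameter 160, inner diameter 120, so the rim is 20 wide radially, and 14 thick; 175 to 350 g. Stands upright in the rack with its axis along the rack's x. Origin at its centre; its x axis is the ring's axis, z up at the start. Top of the rim is 80 above the origin; it lifts straight up out of the rack
- disc: bystander: solid aluminium disc with a dark dot in the middle, diameter 160, 14 thick, upright in the rack like the ring; origin at its centre, x along its axis
- frame: bystander: square aluminium frame, 150 x 150 outside, 110 x 110 inside, 14 thick, upright in the rack; origin at its centre, x through the opening
- rack: fixed plywood rack, 210 long (x) x 150 wide (y); two rails with tops 30 high; pairs of dowels, tops 66 high, keep the pieces upright with 1.5 play on either side. Three places at x = -65, 0, +65; ring, disc and frame stand in them in any order. Origin under its centre
- stand: fixed drying stand: black fan unit 170 (x) x 150 (y) x 60 high with a round grille on top, and a steel post (16 diameter, 260 high, at x = +78) that carries the J-hook. It may stand left or right of the rack. Origin at table height, straight below the point hook_seat
- hook_seat (a point): point on top of the hook's level bar (10 diameter), 255 above the table, where the ring's inner rim should rest; axes as the stand. The bar runs from the post at x = +78 to x = -32, then turns up; the hook's end is at x = -50, its topmost point 28 above this point. The hook's open end points to -x. With the ring hung, its centre is 60 below this point and its axis lies about along x
- switch_box: fixed grey switch box, 110 (x) x 200 (y) x 50 high, with three equal levers in a row along y at y = +55, 0, -55. It may stand left or right of the rack. Origin under its centre; the levers swing in the x-z plane
- lever_mid (a joint): angle of the middle lever: 0 off (leaning 0.5 rad to the box's -x), 0.5 upright, 1.0 on (leaning 0.5 rad to +x). Pivot 50 above the table over the box's origin. Over-centre spring: it resists up to the upright (about 2 N at the knob), then snaps over by itself to the end stop and stays there
- lever_mid_tip (a point): centre of the middle lever's black ball knob (22 diameter), 80 from the pivot; the lever is a steel rod of 10 diameter
- lever_left (a joint): bystander: angle of the lever at y = +55 on the box, same kind; off (about 0)
- lever_right (a joint): bystander: angle of the lever at y = -55 on the box, same kind but counted from its on side: 0 on (leaning to +x, as it starts), -1.0 off
- casting: bystander: teal resin casting 100 x 65 x 42 high, beyond the rack as the robot sees it; origin under its centre
- bottle: bystander: grey bottle, 60 diameter, 150 high, beyond the rack as the robot sees it; origin under its centre
- jar: bystander: small jar, 60 diameter, 70 high, between the rack and the robot; origin under its centre
- driver: bystander: screwdriver 170 long along its x, 26 high, lying between the rack and the robot; origin under its middle
- mug: bystander: white mug, 80 diameter, 90 high, at the back left; origin under its centre
- carton: bystander: cardboard carton 100 x 130 x 70 high, at the back right; origin under its centre
- wrench: bystander: steel wrench 180 long along its x, 8 thick, at the back; origin under its middle
There are look-alikes about, which are no part of the job. What is shaped like the switch_box but green is not meant. What is shaped like the ring but orange is not meant.

How it is judged:
By the outcome, as a careful person would: the job done as asked, in the order asked, and still so for the second after the job is handed in, with the robot touching nothing.
It also fails if it takes over 54 s, if anything falls off the work surface, if the arm or the gripper's body presses on something with over 40 N, if the wrist force passes 120 N, or if a joint passes its speed limit or range.

## Robot

A 6-joint arm with a two-finger parallel gripper is mounted at the origin on the work surface. World frame = base frame: x ahead of the robot, y to its left, z up, the work surface at z = 0. Lengths are in m, angles in rad, forces in N, time in s.
With the tool pointing down it reaches from about 0.35 to 0.775 m from the base axis. Payload 5.5 kg.
Tool frame: the origin (TCP) lies midway between the tips of the shut fingers; the grasp point (between the pads) lies 19 mm behind it; z points along the fingers, y is the line along which they close (so a half turn about z gives the same grasp; the last joint's range is limited). The gripper opens to 85 mm and grips with 20 to 120 N. Pads are 22 mm wide; open, the fingers measure 114 mm over their backs; the gripper's body (76 mm by 85 mm) begins 54 mm behind the grasp point. The pads swing forward as they close: fully open they stand 13 mm farther back than shut.
Start: joints at [1.12, 0.313, 0.046, 1.304, 0, 1.431], TCP at [0.176, 0.547, 0.196] pointing down, gripper open.
Joint ranges: [-2.76, 2.76], [-0.86, 1.69], [-1.03, 1.26], [-2.2, 2.34], [-1.47, 1.5], [-3.14, 3.14]. Speed limits (rad/s): [2.57, 2.57, 3.14, 3.14, 3.14, 3.14].

## Interface

Orientations are given as a unit quaternion [w, x, y, z].
In Python, from workcell import env gives the robot as it stands. The module is installed in compiled form; this text tells all that it offers.
- The arm moves only by the tool carry_out, never from a script. Its argument "series" is a list of rows, each an object with "delta_rot": the turn, a rotation vector about the world's x, y, z normalised to -1 to 1, where 1 is 0.1 rad, a list of three; "travel": the shift along the world's x, y, z normalised to -1 to 1, where 1 is 0.025 m, a list of three; "fingers": the closure, from -1 (fully open) to 1 (shut). In form: [{"delta_rot": [ax, ay, az], "travel": [tx, ty, tz], "fingers": fingers}, ...]. A call has 1 to 5 rows; each row shifts and turns the commanded pose from where the row before left it; what a row does not reach is not made up. A row lasts 1/8 s, in which the tool goes at most 62.5 mm and 10.7 degrees, less where a joint would pass 70% of its speed; a pose out of reach is approached as far as the arm can. A call with a number of a shift or a turn outside -1 to 1 is refused whole. A call with a gripper value outside its range is refused whole. The fingers move at their own pace and stop on an object; "squeeze" is the grip in N (left out, the last holds). Time passes only in rows, so rows that do not move let the fingers close. It gives the time, the measured TCP pose, the force, the opening and the grip force at its end, in the units of the state.
- env.get_state(): the state, without advancing time (a new reading comes with each control period).
- env.read_camera(name): name is "side" or "top" or "wrist"; returns a dict with "color" (384x512x3 uint8, red, green, blue), "fx", "fy", "cx", "cy" (pixels), "D" ([k1, k2, p1, p2, k3] as OpenCV has them; the pictures are not rectified), "world_from_camera" (4x4, takes a point from camera to world coordinates); the wrist camera has in their place "hand_eye" (4x4, takes a point from camera to tool coordinates, whose origin is the TCP and whose axes are the flange's). Camera axes: x right, y up, looking along -z (the intrinsics and any distortion apply to the point x, -y, -z); pixel columns grow to the right and rows downward; lengths in m; the calibration is good to about 2 mm. A picture is of the moment at which its call begins: read the wrist's pose just before it. There is no depth.
- env.hand_in(): hands the job in; it is judged then, once.
The state is a dict: "clock": time; "joint_pos": joint angles; "qvel": joint speeds; "tau": joint torques, N m; "tcp_pos": TCP position; "orientation": TCP orientation; "wrist_force": force on the tool from outside, world axes, zero at the start; "ft_torque": the same for the moment, N m; "finger_gap": finger opening in m; "grip_force": force on a finger pad.
Only numpy, scipy, OpenCV 4.12 (cv2) and the standard library are available. Lean on these libraries where they do the work, as an engineer would, in place of code of your own. Each camera call takes 0.05 s, during which the arm holds its last target. There are 200 camera calls.

## Working session

There is one attempt and no reset: what is moved stays moved. The work goes in short steps, Python scripts to look and compute and a tool call to move; the robot and the scene stay as the last step left them, time stands still between calls to the robot, and variables do not carry over. Pictures are saved under pics/ and viewed, at most 10 in all, crops included, and the job is handed in when it is done.

Besides the shell and the picture viewer there is one more tool, called after "Emit:" as name(argument=value, ...) on one line, values as JSON. carry_out: Moves the arm, as the interface text tells. Its arguments: {"type":"object","properties":{"series":{"type":"array","items":{"type":"object","properties":{"delta_rot":{"type":"array","items":{"type":"number"}},"travel":{"type":"array","items":{"type":"number"}},"fingers":{"type":"number"}}}},"squeeze":{"type":"number"}},"required":["series"]}

```bash
mkdir -p pics; cat > h.py <<'E'
import numpy as np,cv2
from workcell import env
def K(c): return np.array([[c['fx'],0,c['cx']],[0,c['fy'],c['cy']],[0,0,1.]])
F=np.diag([1.,-1,-1])
def pose(c):
    if 'world_from_camera' in c: return np.array(c['world_from_camera'])
    s=c['state'];w,x,y,z=s['orientation'];from scipy.spatial.transform import Rotation as R
    T=np.eye(4);T[:3,:3]=R.from_quat([x,y,z,w]).as_matrix();T[:3,3]=s['tcp_pos'];return T@np.array(c['hand_eye'])
def ray(c,u,v):
    p=cv2.undistortPoints(np.array([[[u,v]]],float),K(c),np.array(c['D']))[0,0]
    T=pose(c);d=T[:3,:3]@F@np.array([p[0],p[1],1]);return T[:3,3],d
def atz(c,u,v,z):
    o,d=ray(c,u,v);return o+d*(z-o[2])/d[2]
def proj(c,P):
    T=pose(c);q=(np.atleast_2d(P)-T[:3,3])@T[:3,:3]@F
    return cv2.projectPoints(q,np.zeros(3),np.zeros(3),K(c),np.array(c['D']))[0][:,0]
def tri(*rs):
    A=np.zeros((3,3));b=np.zeros(3)
    for o,d in rs:
        d=d/np.linalg.norm(d);M=np.eye(3)-np.outer(d,d);A+=M;b+=M@o
    return np.linalg.solve(A,b)
def shot(n,save=None):
    s=env.get_state();c=env.read_camera(n);c['state']=s
    if save: cv2.imwrite('pics/'+save,cv2.cvtColor(c['color'],cv2.COLOR_RGB2BGR))
    return c
E
python3 - <<'E'
from h import *
import pickle
C={}
for n in('top','side','wrist'):
    C[n]=shot(n); print(n,np.round(pose(C[n]),3).tolist())
pickle.dump(C,open('c0.pkl','wb'))
for n in C: cv2.imwrite(f'pics/{n}0.png',cv2.resize(C[n]['color'][:,:,::-1],(800,600),interpolation=cv2.INTER_CUBIC))
print(env.get_state())
E
```

```text
top [[-0.006, 0.981, -0.192, 0.305], [-1.0, -0.006, -0.0, 0.05], [-0.001, 0.192, 0.981, 1.122], [0.0, 0.0, 0.0, 1.0]]
side [[0.917, 0.186, -0.352, 0.075], [-0.398, 0.434, -0.808, -0.956], [0.002, 0.881, 0.472, 0.746], [0.0, 0.0, 0.0, 1.0]]
wrist [[0.306, -0.906, -0.292, 0.1], [0.952, 0.291, 0.094, 0.571], [-0.0, -0.307, 0.952, 0.373], [0.0, 0.0, 0.0, 1.0]]
{'clock': 0.15, 'joint_pos': array([1.12040885e+00, 3.13832090e-01, 4.52258612e-02, 1.30359862e+00,
       2.19431216e-05, 1.43120756e+00]), 'qvel': array([ 0.000336  , -0.00138577,  0.0028682 ,  0.00101297,  0.00074814,
       -0.00047035]), 'tau': array([ 2.41807036e-03, -4.81063986e+01,  2.98816574e+01,  1.39021059e-02,
       -5.34964670e-05, -4.90459811e-06]), 'tcp_pos': array([0.17565005, 0.54705592, 0.1956056 ]), 'orientation': array([-2.15246321e-04,  1.54774619e-01,  9.87949554e-01, -6.70650920e-04]), 'wrist_force': array([-0.51542783, -0.02643343, -0.18647865]), 'ft_torque': array([-0.00767903,  0.00506387,  0.02636813]), 'grip_force': 0.0, 'finger_gap': 0.08506105022255211}
```

View pics/top0.png

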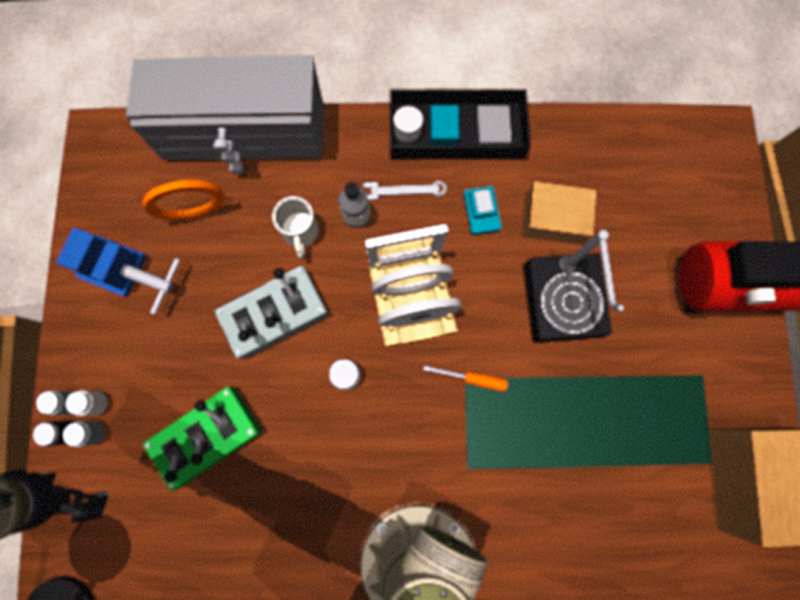

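View pics/side0.png

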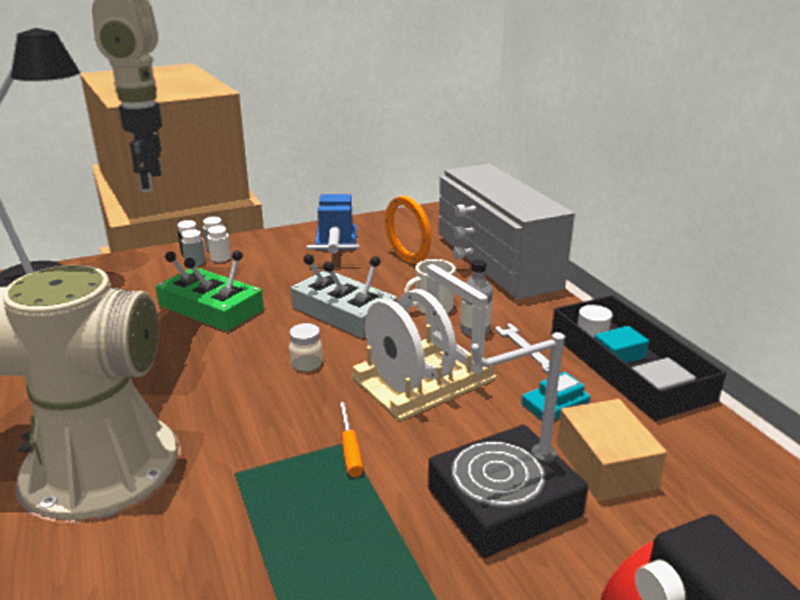

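The top view shows three pieces in the rack at about (410,280). The frame is far (407,245), the ring is in the middle (412,277) and the disc is near (418,308). The grey box is at (272,310), with the right lever leaning away from the robot. The stand is at (568,295), with its hook bar running from (604,235) to (618,307). In the side view the ring is behind the disc at about (435,320).

Things that could be taken for the target (top view): ring (412,277), disc (418,308), frame (407,245), orange hoop (182,200); grey box (272,310), green box (202,437). I choose the middle piece in the rack and the grey box, and check with crops.

```bash
python3 - <<'E'
from h import *
import pickle
C=pickle.load(open('c0.pkl','rb'))
def crop(n,u,v): return cv2.resize(C[n]['color'][v:v+75,u:u+100,::-1],(400,300),interpolation=cv2.INTER_CUBIC)
P=[('top',218,140),('top',320,143),('top',130,165),('side',180,150)]
a=[crop(*p) for p in P]
cv2.imwrite('pics/comp1.png',np.vstack([np.hstack(a[:2]),np.hstack(a[2:])]))
a=[crop(*p) for p in[('side',270,200),('side',225,160),('side',280,275),('side',210,215)]]
cv2.imwrite('pics/comp2.png',np.vstack([np.hstack(a[:2]),np.hstack(a[2:])]))
E
```

```text
(no output)
```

View pics/comp1.png

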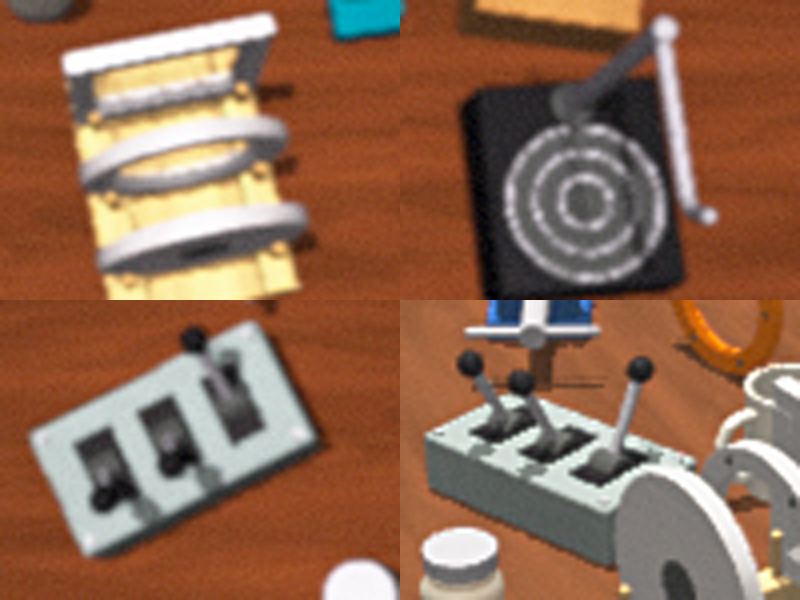

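View pics/comp2.png

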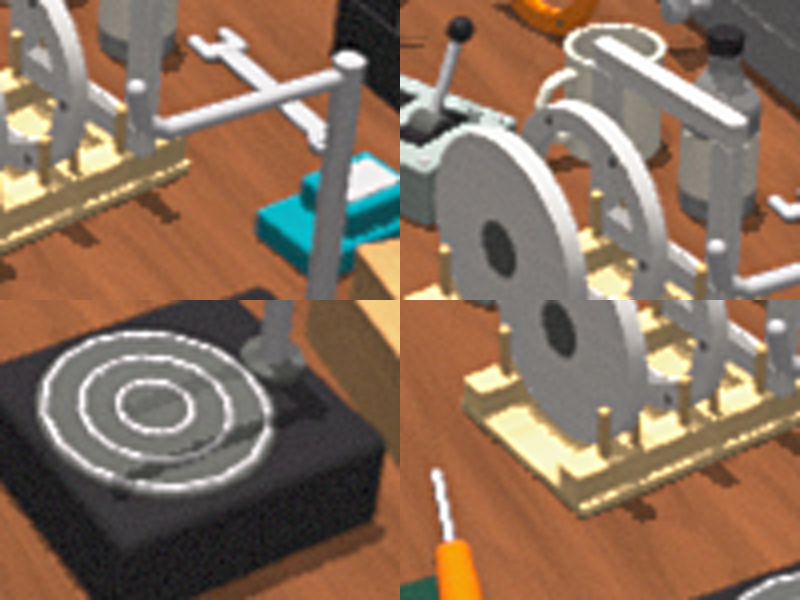

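The crops show the middle piece is the open hoop with a hole through it (top crop centre about (185,152)), and the near piece is solid. The mid lever leans towards the robot and its right neighbour leans away. The hook tip is free and points at the robot.

```bash
python3 - <<'E'
from h import *
import pickle
C=pickle.load(open('c0.pkl','rb'));t,s=C['top'],C['side']
A=lambda X,Y:(218+X/4,140+Y/4);B=lambda X,Y:(320+(X-400)/4,143+Y/4);D=lambda X,Y:(130+X/4,165+(Y-300)/4)
S4=lambda X,Y:(180+(X-400)/4,150+(Y-300)/4);S1=lambda X,Y:(270+X/4,200+Y/4);S2=lambda X,Y:(225+(X-400)/4,160+Y/4)
r=lambda p:np.round(p,4)
for n,a,b in[('L',(105,498),(470,364)),('M',(177,462),(521,382)),('R',(193,338),(639,368))]:
    print(n,r(tri(ray(t,*D(*a)),ray(s,*S4(*b)))))
print('M at .12',r(atz(t,*D(177,462),.12)),'boxcorners',[r(atz(t,*D(*p),.05)).tolist() for p in[(32,435),(258,322),(318,435),(92,548)]])
for n,a,b in[('post',(665,27),(348,62)),('tip',(708,216),(137,90)),('bend',(688,208),(160,128))]:
    print(n,r(tri(ray(t,*B(*a)),ray(s,*S1(*b)))))
print('post .26',r(atz(t,*B(665,27),.26)),'tip .283',r(atz(t,*B(708,216),.278)))
print('dowels',[r(atz(t,*A(*p),.066)).tolist() for p in[(95,120),(243,90),(112,203),(262,170)]])
for n,a,b in[('frL',(65,55),(600,42)),('frR',(275,15),(745,122)),('ringtop',(205,127),(568,102))]:
    print(n,r(tri(ray(t,*A(*a)),ray(s,*S2(*b)))))
E
```

```text
L [0.4331 0.3209 0.119 ]
M [0.4582 0.2685 0.1222]
R [0.5518 0.2603 0.1201]
M at .12 [0.4606 0.2685 0.12  ] boxcorners [[0.4935, 0.3993, 0.05], [0.5837, 0.2231, 0.05], [0.4922, 0.1738, 0.05], [0.4046, 0.3476, 0.05]]
post [ 0.5811 -0.3084  0.2577]
tip [ 0.4532 -0.3175  0.278 ]
bend [ 0.465  -0.317   0.2525]
post .26 [ 0.5822 -0.3084  0.26  ] tip .283 [ 0.4538 -0.3178  0.278 ]
dowels [[0.5801, 0.0725, 0.066], [0.6038, -0.0439, 0.066], [0.5139, 0.0594, 0.066], [0.5393, -0.0572, 0.066]]
frL [0.5947 0.0925 0.176 ]
frR [ 0.624  -0.0569  0.1801]
ringtop [ 0.5323 -0.003   0.1898]
```

Emit:
carry_out(series=[{"travel": [0.68,-0.98,0.3],"delta_rot": [0,0,-0.5],"fingers": 0.0},{"travel": [0.68,-0.98,0.3],"delta_rot": [0,0,-0.5],"fingers": 0.0},{"travel": [0.68,-0.98,0.3],"delta_rot": [0,0,-0.5],"fingers": 0.0},{"travel": [0.68,-0.98,0.3],"delta_rot": [0,0,-0.5],"fingers": 0.0},{"travel": [0.68,-0.98,0.3],"delta_rot": [0,0,-0.5],"fingers": 0.0}], squeeze=60)

```text
clock: 0.78
tcp_pos: [0.2612, 0.424, 0.2338]
orientation: [-0.0, 0.277, 0.961, -0.0]
wrist_force: [0.1, 0.5, -0.7]
finger_gap: 0.0429
grip_force: 0.0
```

Emit:
carry_out(series=[{"travel": [0.68,-0.98,0.3],"delta_rot": [0,0,-0.5],"fingers": 0.0},{"travel": [0.68,-0.98,0.3],"delta_rot": [0,0,-0.5],"fingers": 0.0},{"travel": [0.68,-0.98,0.3],"delta_rot": [0,0,-0.5],"fingers": 0.0},{"travel": [0.68,-0.98,0.3],"delta_rot": [0,0,-0.5],"fingers": 0.0},{"travel": [0.68,-0.98,0.3],"delta_rot": [0,0,-0.5],"fingers": 0.0}])

```text
clock: 1.4
tcp_pos: [0.3462, 0.3016, 0.2714]
orientation: [-0.0, 0.395, 0.919, -0.0]
wrist_force: [-0.0, 0.0, -0.1]
finger_gap: 0.0426
grip_force: 0.0
```

Emit:
carry_out(series=[{"travel": [0.68,-0.98,0.3],"delta_rot": [0,0,-0.5],"fingers": 0.0},{"travel": [0.68,-0.98,0.3],"delta_rot": [0,0,-0.5],"fingers": 0.0},{"travel": [0.68,-0.98,0.3],"delta_rot": [0,0,-0.5],"fingers": 0.0},{"travel": [0.68,-0.98,0.3],"delta_rot": [0,0,-0.5],"fingers": 0.0},{"travel": [0.68,-0.98,0.3],"delta_rot": [0,0,-0.5],"fingers": 0.0}])

```text
clock: 2.02
tcp_pos: [0.4312, 0.1791, 0.3088]
orientation: [-0.0, 0.507, 0.862, -0.0]
wrist_force: [0.5, -0.0, -0.4]
finger_gap: 0.0423
grip_force: 0.0
```

Emit:
carry_out(series=[{"travel": [0.83,-0.98,0.1],"delta_rot": [0,0,-0.6],"fingers": 0.0},{"travel": [0.83,-0.98,0.1],"delta_rot": [0,0,-0.6],"fingers": 0.0},{"travel": [0.83,-0.98,0.1],"delta_rot": [0,0,-0.6],"fingers": 0.0},{"travel": [0.83,-0.98,0.1],"delta_rot": [0,0,-0.6],"fingers": 0.0},{"travel": [0.83,-0.98,0.1],"delta_rot": [0,0,-0.6],"fingers": 0.0}])

```text
clock: 2.65
tcp_pos: [0.5351, 0.0566, 0.3211]
orientation: [-0.0, 0.63, 0.777, -0.0]
wrist_force: [0.6, 0.6, -0.1]
finger_gap: 0.0427
grip_force: 0.0
```

```bash
python3 - <<'E'
from h import *
import pickle
c=shot('wrist');pickle.dump(c,open('w1.pkl','wb'));print(c['state']['tcp_pos'],np.round(pose(c),3).tolist())
cv2.imwrite('pics/w1.png',cv2.resize(c['color'][:,:,::-1],(800,600),interpolation=cv2.INTER_CUBIC))
E
```

```text
[0.53510477 0.05660572 0.32108097] [[0.978, -0.196, -0.064, 0.518], [0.207, 0.932, 0.298, 0.133], [0.001, -0.305, 0.952, 0.499], [0.0, 0.0, 0.0, 1.0]]
```

View pics/w1.png

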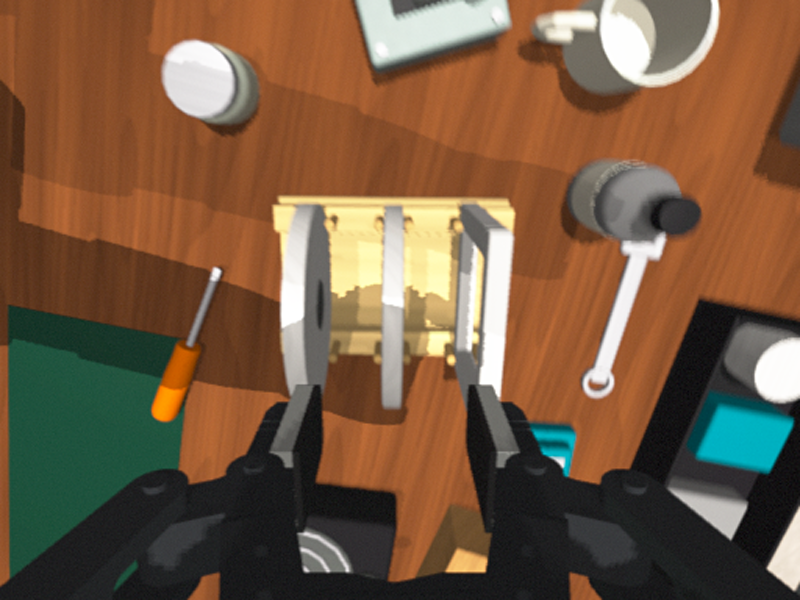

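The wrist view shows the rack square to the gripper. The ring is a thin vertical strip at u≈392, v 207–408, between the disc (305) and the frame (490). The fingers are at 300 and 490.

```bash
python3 - <<'E'
from h import *
import pickle
from scipy.optimize import least_squares
c=pickle.load(open('w1.pkl','rb'))
th=np.linspace(0,2*np.pi,181);k=.64
def model(p,off=0):
    x,y,z,ps=p;X=np.array([np.cos(ps),np.sin(ps),0]);Y=np.array([-np.sin(ps),np.cos(ps),0])
    return np.array([x,y,z])+off*X+.08*(np.cos(th)[:,None]*Y+np.sin(th)[:,None]*[0,0,1])
def f(p):
    P=proj(c,model(p));i,j=P[:,1].argmin(),P[:,1].argmax()
    return [P[i,1]-207*k,P[j,1]-408*k,P[i,0]-393*k,P[j,0]-392*k]
s=least_squares(f,[.537,.003,.1,.2],diff_step=1e-3);print(s.x,s.cost)
for z in(.095,.105,.11):
    q=s.x.copy();q[2]=z;print(z,least_squares(lambda p:f([p[0],p[1],z,p[2]]),[.537,.003,.2],diff_step=1e-3).x)
t=pickle.load(open('c0.pkl','rb'))
for n in('top','side'):
    for q in (s.x,): P=proj(t[n],model(q));print(n,P.min(0),P.max(0))
# rack end corners z~.03 rails
print([np.round(atz(c,u*k,v*k,.03),4).tolist() for u,v in[(275,205),(515,208)]])
E
```

```text
[0.54493942 0.00241795 0.08871867 0.2023906 ] 2.1100375762204723e-23
0.095 [0.5445434  0.00433994 0.20239235]
0.105 [0.543913   0.00739488 0.20239296]
0.11 [0.54359887 0.00891966 0.20239405]
top [238.86325637 170.75472049] [290.34274407 186.75646565]
side [256.50890672 187.27628885] [292.33082448 244.05482918]
[[0.4293, 0.0545, 0.03], [0.6347, 0.0952, 0.03]]
```

Emit:
carry_out(series=[{"travel": [0.16,-0.97,-0.8],"fingers": 0.0},{"travel": [0,0,-1],"fingers": 0.0},{"travel": [0,0,-1],"fingers": 0.0},{"travel": [0,0,-1],"fingers": 0.0},{"travel": [0,0,-1],"fingers": 0.0}])

```text
invalid input
```

Emit:
carry_out(series=[{"travel": [0,0,-0.9],"fingers": 0.0},{"travel": [0,0,-0.8],"fingers": 0.0},{"travel": [0,0,-0.68],"fingers": 0.0},{"travel": [0,0,0],"fingers": 0.0}])

```text
invalid input
```

Both moves were refused; it seems every row needs delta_rot.

Emit:
carry_out(series=[{"travel": [0.16,-0.97,-0.8],"delta_rot": [0,0,0],"fingers": 0.0},{"travel": [0,0,-1],"delta_rot": [0,0,0],"fingers": 0.0},{"travel": [0,0,-1],"delta_rot": [0,0,0],"fingers": 0.0},{"travel": [0,0,-1],"delta_rot": [0,0,0],"fingers": 0.0},{"travel": [0,0,-1],"delta_rot": [0,0,0],"fingers": 0.0}])

```text
clock: 3.32
tcp_pos: [0.5383, 0.0333, 0.2002]
orientation: [-0.0, 0.629, 0.777, -0.0]
wrist_force: [0.1, -0.3, -0.1]
finger_gap: 0.0431
grip_force: 0.0
```

```bash
python3 - <<'E'
from h import *
import pickle
c=shot('wrist');pickle.dump(c,open('w2.pkl','wb'));print(c['state']['tcp_pos'],c['state']['orientation'])
cv2.imwrite('pics/w2.png',cv2.resize(c['color'][:,:,::-1],(800,600),interpolation=cv2.INTER_CUBIC))
E
```

```text
[0.53825704 0.03332157 0.20021801] [-2.19832193e-04  6.29053515e-01  7.77361957e-01 -1.20809044e-04]
```

View pics/w2.png

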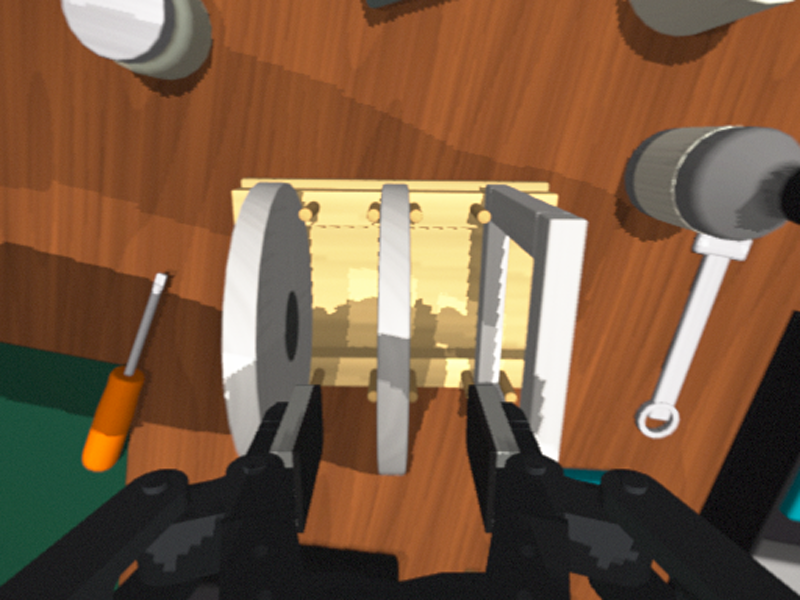

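The ring is centred between the fingers (strip u≈393, v 185–472; fingers at 310 and 480). Its far and near edges let me check z again.

```bash
python3 - <<'E'
from h import *
import pickle
from scipy.optimize import least_squares
w1,w2=[pickle.load(open(n,'rb')) for n in('w1.pkl','w2.pkl')]
th=np.linspace(0,2*np.pi,721);k=.64
def model(p):
    x,y,z,ps=p;Y=np.array([-np.sin(ps),np.cos(ps),0])
    return np.array([x,y,z])+.08*(np.cos(th)[:,None]*Y+np.sin(th)[:,None]*[0,0,1])
def g(c,p,a,b):
    P=proj(c,model(p));i,j=P[:,1].argmin(),P[:,1].argmax()
    return [P[i,1]-a[1]*k,P[j,1]-b[1]*k,P[i,0]-a[0]*k,P[j,0]-b[0]*k]
for f in (lambda p:g(w2,p,(396,185),(393,473)),lambda p:g(w2,p,(396,185),(393,473))+g(w1,p,(393,207),(392,408))):
    s=least_squares(f,[.544,.003,.09,.2],diff_step=1e-3);print(s.x,np.round(s.fun,2))
E
```

```text
[0.54363825 0.00634188 0.08987127 0.1986074 ] [-0. -0.  0. -0.]
[0.54409627 0.00491424 0.0891158  0.19986377] [ 1.71  0.99  0.05  0.29 -2.13 -1.76 -0.09 -0.4 ]
```

Emit:
carry_out(series=[{"travel": [0,0,-0.8],"delta_rot": [0,0,0],"fingers": 0.0},{"travel": [0,0,-0.8],"delta_rot": [0,0,0],"fingers": 0.0},{"travel": [0,0,-0.7],"delta_rot": [0,0,0],"fingers": 0.0},{"travel": [0,0,0],"delta_rot": [0,0,0],"fingers": 0.0}])

```text
clock: 3.88
tcp_pos: [0.5374, 0.0334, 0.1428]
orientation: [-0.001, 0.629, 0.777, -0.001]
wrist_force: [-0.3, -0.0, 1.0]
finger_gap: 0.0426
grip_force: 0.0
```

Emit:
carry_out(series=[{"travel": [0.03,0,-0.1],"delta_rot": [0,0,0],"fingers": 1.0},{"travel": [0,0,0],"delta_rot": [0,0,0],"fingers": 1.0},{"travel": [0,0,0],"delta_rot": [0,0,0],"fingers": 1.0},{"travel": [0,0,0],"delta_rot": [0,0,0],"fingers": 1.0}], squeeze=70)

```text
clock: 4.38
tcp_pos: [0.5396, 0.0332, 0.1417]
orientation: [0.0, 0.629, 0.777, 0.0]
wrist_force: [-0.0, -0.2, 0.9]
finger_gap: 0.0002
grip_force: 0.0
```

```bash
python3 - <<'E'
from h import *
import pickle
c=shot('wrist');pickle.dump(c,open('w3.pkl','wb'));print(c['state']['tcp_pos'],c['state']['finger_gap'],c['state']['grip_force'])
a=c['color'][:,:,::-1];b=shot('side')['color'][:,:,::-1]
cv2.imwrite('pics/w3.png',np.hstack([cv2.resize(a[110:384,120:394],(400,400)),cv2.resize(b[130:290,200:360],(400,400),interpolation=cv2.INTER_CUBIC)]))
E
```

```text
[0.53958179 0.03321337 0.1416921 ] 0.00022496543226756057 0.0
```

View pics/w3.png

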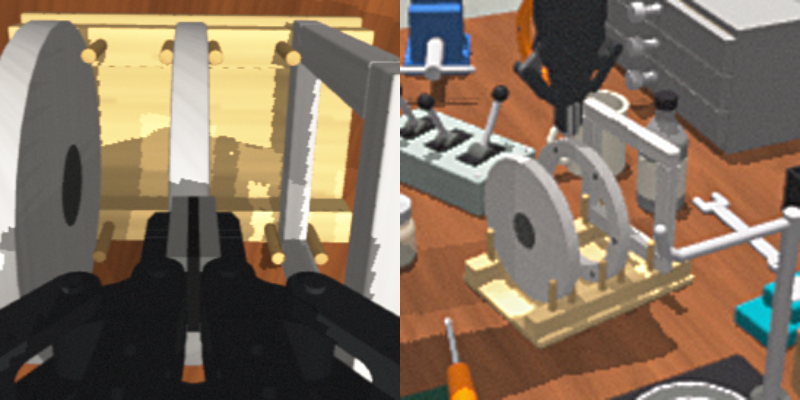

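```bash
python3 - <<'E'
from h import *
s=env.get_state();c=shot('side');p=s['tcp_pos']
print(proj(c,p),proj(c,p+[0,0,.02]),proj(c,p+[0,0,.04]))
import pickle;w=pickle.load(open('w3.pkl','rb'));print(proj(w,p),w['hand_eye'])
P=proj(c,[.544,.005,.17]);print(P)
cv2.imwrite('pics/s4.png',cv2.resize(c['color'][150:240,220:340,::-1],(800,600),interpolation=cv2.INTER_CUBIC))
E
```

```text
[[267.23005219 194.0176495 ]] [[267.33467191 187.47294867]] [[267.44098306 180.82772671]]
[[253.18914257 230.79626391]] [[ 6.67256906e-05  9.52199403e-01  3.05477154e-01  7.82119695e-02]
 [ 9.99998594e-01  4.48251135e-04 -1.61566930e-03 -1.04935342e-03]
 [-1.67536983e-03  3.05476833e-01 -9.52198035e-01 -1.77895935e-01]
 [ 0.00000000e+00  0.00000000e+00  0.00000000e+00  1.00000000e+00]]
[[273.45926229 188.96728815]]
```

View pics/s4.png

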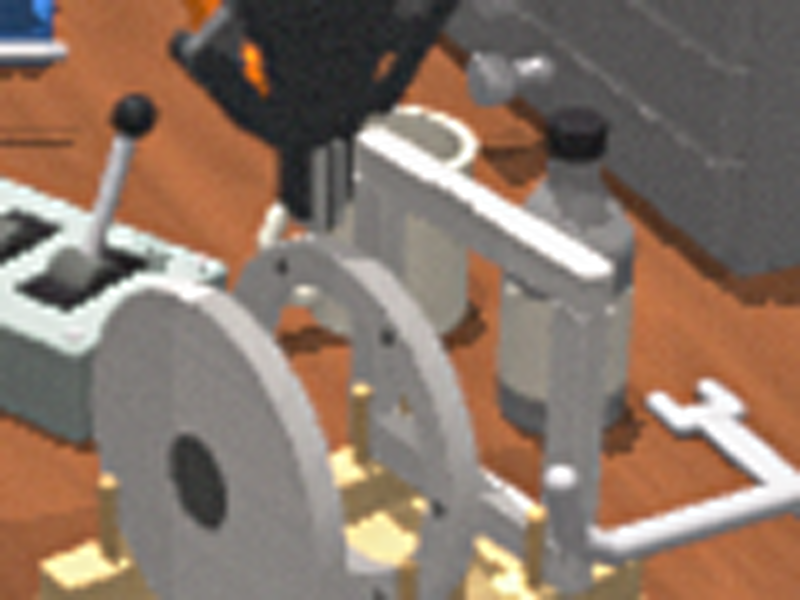

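The fingers shut on nothing. In the side view the tips end at about (268,184), but the reported TCP projects to (267,194), so the real tips may be higher than reported. I check this with the wrist camera.

```bash
python3 - <<'E'
from h import *
import pickle
w=pickle.load(open('w3.pkl','rb'));s=w['state'];p=np.array(s['tcp_pos']);X=np.array([-.2,.98,0])
for dz in(0,.01,.015,.02,.03,.04): print(dz,[np.round(proj(w,p+[0,0,dz]+X*o)[0],1).tolist() for o in(-.011,.011)])
from scipy.spatial.transform import Rotation as R
w_,x,y,z=s['orientation'];print(R.from_quat([x,y,z,w_]).as_matrix().round(3).tolist())
c=shot('side');print([np.round(proj(c,p+[0,0,d]-X*.011)[0],1).tolist() for d in(0,.01,.02,.03)])
im=w['color'].astype(int);print(im[215:265:3,[235,243,250,258]].mean(2).round().astype(int).tolist())
E
```

```text
0 [[253.2, 248.5], [253.6, 212.8]]
0.01 [[253.3, 256.8], [253.7, 219.5]]
0.015 [[253.4, 261.3], [253.8, 223.1]]
0.02 [[253.4, 265.9], [253.8, 226.9]]
0.03 [[253.5, 276.1], [254.0, 235.2]]
0.04 [[253.7, 287.6], [254.2, 244.6]]
[[-0.208, 0.978, 0.001], [0.978, 0.208, -0.0], [-0.0, 0.001, -1.0]]
[[269.7, 195.6], [269.8, 192.3], [269.8, 189.0], [269.9, 185.7]]
[[148, 239, 236, 236], [149, 240, 236, 239], [143, 241, 238, 239], [136, 243, 240, 240], [132, 244, 242, 239], [144, 244, 245, 239], [145, 219, 158, 243], [116, 135, 140, 133], [115, 137, 138, 140], [115, 138, 140, 142], [100, 84, 28, 82], [104, 81, 19, 82], [102, 82, 20, 83], [122, 81, 21, 82], [28, 79, 17, 84], [31, 83, 18, 81], [41, 82, 20, 83]]
```

Both cameras put the real tips about 33 mm above the reported TCP, so the pads closed just above the rim. I reopen, go 30 mm lower and close again. This depth is safe whichever reading is right.

Emit:
carry_out(series=[{"travel": [0,0,0],"delta_rot": [0,0,0],"fingers": 0.0},{"travel": [0,0,0],"delta_rot": [0,0,0],"fingers": 0.0},{"travel": [0,0,0],"delta_rot": [0,0,0],"fingers": 0.0}])

```text
clock: 4.95
tcp_pos: [0.5393, 0.0333, 0.1413]
orientation: [0.0, 0.629, 0.777, 0.0]
wrist_force: [0.5, 0.6, -0.5]
finger_gap: 0.0429
grip_force: 0.0
```

Emit:
carry_out(series=[{"travel": [-0.05,0.05,-0.4],"delta_rot": [0,0,0],"fingers": 0.0},{"travel": [0,0,-0.4],"delta_rot": [0,0,0],"fingers": 0.0},{"travel": [0,0,-0.4],"delta_rot": [0,0,0],"fingers": 0.0},{"travel": [0,0,0],"delta_rot": [0,0,0],"fingers": 0.0}])

```text
clock: 5.45
tcp_pos: [0.5371, 0.0346, 0.1099]
orientation: [-0.001, 0.629, 0.777, -0.001]
wrist_force: [0.6, 1.1, 0.9]
finger_gap: 0.0427
grip_force: 0.0
```

Emit:
carry_out(series=[{"travel": [0,0,0],"delta_rot": [0,0,0],"fingers": 1.0},{"travel": [0,0,0],"delta_rot": [0,0,0],"fingers": 1.0},{"travel": [0,0,0],"delta_rot": [0,0,0],"fingers": 1.0}], squeeze=70)

```text
clock: 5.82
tcp_pos: [0.5385, 0.0345, 0.1118]
orientation: [0.0, 0.629, 0.777, 0.0]
wrist_force: [0.1, -0.2, 0.3]
finger_gap: 0.0127
grip_force: 69.4
```

The ring is gripped (gap 12.7 mm, 69 N). I lift it straight up.

Emit:
carry_out(series=[{"travel": [0,0,0.4],"delta_rot": [0,0,0],"fingers": 1.0},{"travel": [0,0,0.8],"delta_rot": [0,0,0],"fingers": 1.0},{"travel": [0,0,0.9],"delta_rot": [0,0,0],"fingers": 1.0},{"travel": [0,0,0.9],"delta_rot": [0,0,0],"fingers": 1.0},{"travel": [0,0,0.9],"delta_rot": [0,0,0],"fingers": 1.0}])

```text
clock: 6.45
tcp_pos: [0.5377, 0.0346, 0.2097]
orientation: [-0.0, 0.629, 0.777, -0.0]
wrist_force: [0.4, -0.7, -3.7]
finger_gap: 0.0126
grip_force: 68.7
```

Emit:
carry_out(series=[{"travel": [0,0,0.9],"delta_rot": [0,0,0],"fingers": 1.0},{"travel": [0,0,0.9],"delta_rot": [0,0,0],"fingers": 1.0},{"travel": [0,0,0.9],"delta_rot": [0,0,0],"fingers": 1.0},{"travel": [0,0,0.6],"delta_rot": [0,0,0],"fingers": 1.0},{"travel": [0,0,0],"delta_rot": [0,0,0],"fingers": 1.0}])

```text
clock: 7.08
tcp_pos: [0.5386, 0.0345, 0.2926]
orientation: [0.001, 0.629, 0.777, 0.001]
wrist_force: [0.3, -0.9, -3.9]
finger_gap: 0.0127
grip_force: 68.8
```

Emit:
carry_out(series=[{"travel": [-0.4,-0.4,0],"delta_rot": [0,0,-0.1],"fingers": 1.0},{"travel": [-0.8,-0.9,0],"delta_rot": [0,0,-0.1],"fingers": 1.0},{"travel": [-0.8,-0.9,0],"delta_rot": [0,0,-0.1],"fingers": 1.0},{"travel": [-0.8,-0.9,0],"delta_rot": [0,0,-0.1],"fingers": 1.0},{"travel": [-0.8,-0.9,0],"delta_rot": [0,0,-0.1],"fingers": 1.0}])

```text
clock: 7.7
tcp_pos: [0.446, -0.0663, 0.2903]
orientation: [-0.001, 0.649, 0.761, -0.001]
wrist_force: [0.2, 0.1, -3.3]
finger_gap: 0.0128
grip_force: 68.7
```

Emit:
carry_out(series=[{"travel": [-0.8,-0.9,0],"delta_rot": [0,0,-0.1],"fingers": 1.0},{"travel": [-0.8,-0.9,0],"delta_rot": [0,0,-0.1],"fingers": 1.0},{"travel": [-0.3,-0.9,-0.1],"delta_rot": [0,0,-0.1],"fingers": 1.0},{"travel": [0,-0.9,-0.2],"delta_rot": [0,0,-0.1],"fingers": 1.0},{"travel": [0,-0.9,-0.2],"delta_rot": [0,0,-0.1],"fingers": 1.0}])

```text
clock: 8.32
tcp_pos: [0.399, -0.1785, 0.2779]
orientation: [-0.001, 0.668, 0.744, -0.0]
wrist_force: [0.0, -0.3, -3.3]
finger_gap: 0.0125
grip_force: 68.8
```

Emit:
carry_out(series=[{"travel": [0,-0.9,-0.2],"delta_rot": [0,0,-0.1],"fingers": 1.0},{"travel": [0,-0.9,-0.2],"delta_rot": [0,0,-0.1],"fingers": 1.0},{"travel": [0,-0.9,-0.2],"delta_rot": [0,0,-0.1],"fingers": 1.0},{"travel": [0,-0.9,-0.2],"delta_rot": [0,0,0],"fingers": 1.0},{"travel": [0,0,0],"delta_rot": [0,0,0],"fingers": 1.0}])

```text
clock: 8.95
tcp_pos: [0.3997, -0.2691, 0.2576]
orientation: [-0.001, 0.679, 0.734, -0.0]
wrist_force: [0.3, 1.0, -3.7]
finger_gap: 0.0128
grip_force: 68.8
```

```bash
python3 - <<'E'
from h import *
import pickle
s=env.get_state();print(s['tcp_pos'],s['orientation'],s['joint_pos'].round(2))
C={n:shot(n) for n in('top','side')};pickle.dump(C,open('c1.pkl','wb'))
t=C['top']['color'][150:240,320:440,::-1];b=C['side']['color'][130:280,240:440,::-1]
cv2.imwrite('pics/h1.png',np.hstack([cv2.resize(x,(400,300),interpolation=cv2.INTER_CUBIC) for x in(t,b)]))
E
```

```text
[ 0.39970137 -0.26910924  0.25757731] [-9.55202908e-04  6.79085154e-01  7.34058877e-01 -7.50020465e-05] [-0.76  0.12 -0.05  1.4  -0.    0.73]
```

View pics/h1.png

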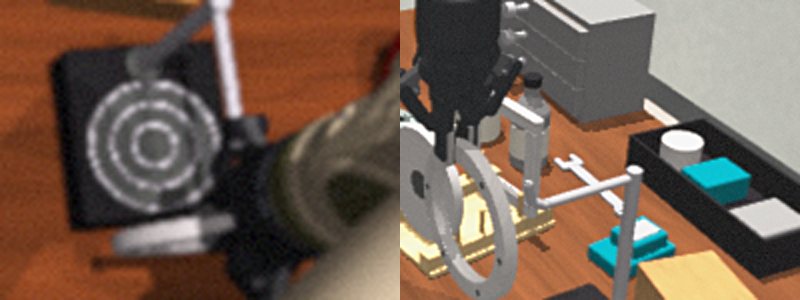

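The ring is held upright in front of the hook. In the side crop its right edge is at about (516,240) and its top at about (445,137), with the hook tip at (528,187). I compare with the prediction.

```bash
python3 - <<'E'
from h import *
import pickle
C=pickle.load(open('c1.pkl','rb'));c=C['side']
th=np.linspace(0,2*np.pi,721)
def m(ctr,ps,r,off): 
    Y=np.array([-np.sin(ps),np.cos(ps),0]);return ctr+off*np.array([np.cos(ps),np.sin(ps),0])+r*(np.cos(th)[:,None]*Y+np.sin(th)[:,None]*[0,0,1])
ps=.08;t=np.array([.3997,-.2691,.2576]);Y=np.array([-np.sin(ps),np.cos(ps),0])
for dz in(-.0217,-.03,-.015):
  ctr=t-.03*Y+[0,0,dz]
  for off in(-.007,.007):
    for r in(.08,.06):
        P=(proj(c,m(ctr,ps,r,off))-[240,130])*2+[400,0]
        i,j,k=P[:,0].argmax(),P[:,1].argmin(),P[:,1].argmax();print(dz,off,r,P[i].round(),P[j].round(),P[k].round())
print((proj(c,[[.4535,-.3177,.283],[.504,-.314,.255]])-[240,130])*2+[400,0])
b=cv2.resize(c['color'][180:300,210:330,::-1],(600,600),interpolation=cv2.INTER_CUBIC);cv2.imwrite('pics/h2.png',b)
E
```

```text
-0.0217 -0.007 0.08 [509. 266.] [447. 144.] [488. 308.]
-0.0217 -0.007 0.06 [497. 256.] [450. 165.] [481. 287.]
-0.0217 0.007 0.08 [523. 261.] [459. 141.] [500. 303.]
-0.0217 0.007 0.06 [510. 251.] [463. 161.] [494. 283.]
-0.03 -0.007 0.08 [509. 274.] [446. 152.] [488. 314.]
-0.03 -0.007 0.06 [497. 263.] [450. 172.] [481. 294.]
-0.03 0.007 0.08 [522. 268.] [459. 148.] [500. 310.]
-0.03 0.007 0.06 [510. 258.] [463. 168.] [494. 290.]
-0.015 -0.007 0.08 [510. 260.] [447. 138.] [488. 302.]
-0.015 -0.007 0.06 [498. 250.] [451. 159.] [481. 281.]
-0.015 0.007 0.08 [523. 255.] [460. 135.] [500. 297.]
-0.015 0.007 0.06 [511. 245.] [464. 155.] [494. 277.]
[[529.84881346 180.25645388]
 [572.22561519 191.88334544]]
```

View pics/h2.png

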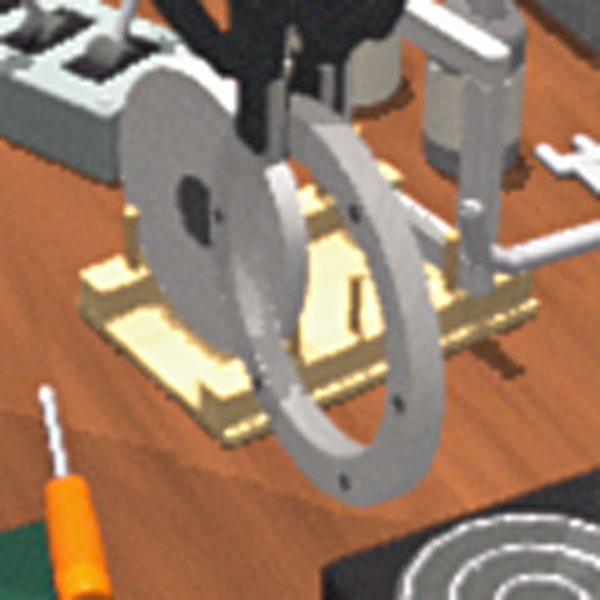

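The close crop shows the open ring held upright. The outer right edge runs (345,120)–(443,370), the bottom is at (362,505) and the left edge at (240,330). The picture budget is used up, so I work numerically from here and fit the ring's pose to those edge points.

```bash
python3 - <<'E'
from h import *
import pickle
from scipy.optimize import least_squares
c=pickle.load(open('c1.pkl','rb'))['side']
th=np.linspace(0,2*np.pi,1441)
def m(ctr,ps,r,off): 
    Y=np.array([-np.sin(ps),np.cos(ps),0]);return np.array(ctr)+off*np.array([np.cos(ps),np.sin(ps),0])+r*(np.cos(th)[:,None]*Y+np.sin(th)[:,None]*[0,0,1])
S=lambda L:np.array(L,float)/5+[210,180]
B=S([(443,370),(425,275),(385,175),(345,120)]);Fr=S([(362,505),(310,470),(270,410),(240,330)])
def f(q,ps=.08):
    o=[]
    for pts,off in((B,.007),(Fr,-.007)):
        P=proj(c,m(q[:3],ps,.08,off))
        for p in pts: d=P-p;o+=[np.linalg.norm(d,axis=1).min()*np.sign(np.linalg.norm(p-P.mean(0))-np.linalg.norm(P[np.linalg.norm(d,axis=1).argmin()]-P.mean(0)))]
    return np.array(o)
s=least_squares(f,[.402,-.299,.238],diff_step=1e-4);print(s.x,s.fun.round(2))
s=least_squares(lambda q:f([.402,*q]),[-.299,.238],diff_step=1e-4);print(s.x,s.fun.round(2))
print(f([.402,-.299,.236]).round(2))
E
```

```text
[ 0.41767594 -0.2652538   0.21403574] [-0.75 -0.79  0.03  0.86  0.88 -0.06 -0.33 -0.93]
[-0.29171623  0.23836399] [-0.69 -1.02 -0.76 -0.68  0.54 -0.93 -1.47 -2.3 ]
[-2.33 -1.87 -0.7   0.35 -2.56 -1.87 -1.57 -1.8 ]
```

Emit:
carry_out(series=[{"travel": [0,-0.5,0.1],"delta_rot": [0,0,0],"fingers": 1.0},{"travel": [0,-0.54,0],"delta_rot": [0,0,0],"fingers": 1.0},{"travel": [0,0,0],"delta_rot": [0,0,0],"fingers": 1.0}])

```text
clock: 9.43
tcp_pos: [0.4008, -0.2952, 0.2613]
orientation: [0.0, 0.679, 0.734, -0.0]
wrist_force: [0.1, 0.2, -3.0]
finger_gap: 0.0129
grip_force: 68.7
```

Emit:
carry_out(series=[{"travel": [0.8,0.06,0],"delta_rot": [0,0,0],"fingers": 1.0},{"travel": [0.8,0.06,0],"delta_rot": [0,0,0],"fingers": 1.0},{"travel": [0.8,0.06,0],"delta_rot": [0,0,0],"fingers": 1.0},{"travel": [0.8,0.06,0],"delta_rot": [0,0,0],"fingers": 1.0},{"travel": [0.8,0.06,0],"delta_rot": [0,0,0],"fingers": 1.0}])

```text
clock: 10.05
tcp_pos: [0.5023, -0.2858, 0.261]
orientation: [-0.0, 0.678, 0.735, 0.0]
wrist_force: [0.3, 0.3, -3.5]
finger_gap: 0.0126
grip_force: 68.8
```

Emit:
carry_out(series=[{"travel": [0,-0.05,-0.5],"delta_rot": [0,0,0],"fingers": 1.0},{"travel": [0,-0.05,-0.5],"delta_rot": [0,0,0],"fingers": 1.0},{"travel": [0,0,-0.3],"delta_rot": [0,0,0],"fingers": 1.0},{"travel": [0,0,0],"delta_rot": [0,0,0],"fingers": 1.0}])

```text
clock: 10.55
tcp_pos: [0.4997, -0.2887, 0.2279]
orientation: [-0.001, 0.678, 0.735, -0.0]
wrist_force: [0.3, -0.4, -3.2]
finger_gap: 0.0123
grip_force: 68.8
```

Emit:
carry_out(series=[{"travel": [0,0,-0.12],"delta_rot": [0,0,0],"fingers": 1.0},{"travel": [0,0,0],"delta_rot": [0,0,0],"fingers": 1.0}])

```text
clock: 10.8
tcp_pos: [0.5005, -0.2892, 0.2261]
orientation: [0.0, 0.678, 0.735, 0.0]
wrist_force: [-0.3, -1.1, -2.9]
finger_gap: 0.0125
grip_force: 68.9
```

Emit:
carry_out(series=[{"travel": [0,0,-0.12],"delta_rot": [0,0,0],"fingers": 1.0},{"travel": [0,0,0],"delta_rot": [0,0,0],"fingers": 1.0}])

```text
clock: 11.05
tcp_pos: [0.5005, -0.289, 0.2227]
orientation: [-0.0, 0.678, 0.735, 0.0]
wrist_force: [-0.3, -0.6, -3.8]
finger_gap: 0.0126
grip_force: 68.9
```

Emit:
carry_out(series=[{"travel": [0,0,-0.12],"delta_rot": [0,0,0],"fingers": 1.0},{"travel": [0,0,0],"delta_rot": [0,0,0],"fingers": 1.0}])

```text
clock: 11.3
tcp_pos: [0.5005, -0.2889, 0.2195]
orientation: [-0.0, 0.678, 0.735, 0.0]
wrist_force: [-0.2, 0.1, -3.9]
finger_gap: 0.0127
grip_force: 68.9
```

Emit:
carry_out(series=[{"travel": [0,0,-0.1],"delta_rot": [0,0,0],"fingers": 1.0},{"travel": [0,0,0],"delta_rot": [0,0,0],"fingers": 1.0}])

```text
clock: 11.55
tcp_pos: [0.5005, -0.2889, 0.2171]
orientation: [-0.0, 0.678, 0.735, 0.0]
wrist_force: [0.2, 0.5, -2.9]
finger_gap: 0.0124
grip_force: 68.9
```

Emit:
carry_out(series=[{"travel": [0,0,-0.1],"delta_rot": [0,0,0],"fingers": 1.0},{"travel": [0,0,0],"delta_rot": [0,0,0],"fingers": 1.0}])

```text
clock: 11.8
tcp_pos: [0.5005, -0.2889, 0.2146]
orientation: [-0.0, 0.678, 0.735, 0.0]
wrist_force: [0.1, 0.1, -4.2]
finger_gap: 0.0128
grip_force: 68.9
```

Emit:
carry_out(series=[{"travel": [0,0,-0.08],"delta_rot": [0,0,0],"fingers": 1.0},{"travel": [0,0,0],"delta_rot": [0,0,0],"fingers": 1.0}])

```text
clock: 12.05
tcp_pos: [0.5005, -0.289, 0.2126]
orientation: [-0.0, 0.678, 0.735, 0.0]
wrist_force: [0.2, 0.2, -3.0]
finger_gap: 0.0125
grip_force: 68.9
```

Emit:
carry_out(series=[{"travel": [0,0,-0.08],"delta_rot": [0,0,0],"fingers": 1.0},{"travel": [0,0,0],"delta_rot": [0,0,0],"fingers": 1.0}])

```text
clock: 12.3
tcp_pos: [0.5007, -0.2891, 0.2122]
orientation: [0.001, 0.678, 0.735, 0.0]
wrist_force: [-2.5, 2.8, 3.6]
finger_gap: 0.0124
grip_force: 70.1
```

Emit:
carry_out(series=[{"travel": [0,0,-0.08],"delta_rot": [0,0,0],"fingers": 1.0},{"travel": [0,0,0],"delta_rot": [0,0,0],"fingers": 1.0}])

```text
clock: 12.55
tcp_pos: [0.5009, -0.2891, 0.212]
orientation: [0.002, 0.678, 0.735, 0.0]
wrist_force: [-4.3, 3.9, 13.6]
finger_gap: 0.0126
grip_force: 71.4
```

Contact came at the height expected for the rim on the bar. I ease off slightly and open.

Emit:
carry_out(series=[{"travel": [0,0,0.1],"delta_rot": [0,0,0],"fingers": 1.0},{"travel": [0,0,0],"delta_rot": [0,0,0],"fingers": 0.4},{"travel": [0,0,0],"delta_rot": [0,0,0],"fingers": 0.0},{"travel": [0,0,0],"delta_rot": [0,0,0],"fingers": 0.0},{"travel": [0,0,0],"delta_rot": [0,0,0],"fingers": 0.0}])

```text
clock: 13.18
tcp_pos: [0.5006, -0.289, 0.2111]
orientation: [-0.0, 0.678, 0.735, 0.0]
wrist_force: [-0.5, -0.6, 0.2]
finger_gap: 0.0426
grip_force: 0.0
```

```bash
python3 - <<'E'
from h import *
import pickle
C={n:shot(n) for n in('top','side','wrist')};pickle.dump(C,open('c2.pkl','wb'));s=C['wrist']['state'];print(s['finger_gap'],s['wrist_force'])
# predicted ring silhouette on side: sample brightness across outer right edge and bottom
c=C['side'];b=pickle.load(open('c0.pkl','rb'))['side']
d=np.abs(c['color'].astype(int)-b['color']).max(2)>35
th=np.linspace(0,2*np.pi,721);ps=.072;Y=np.array([-np.sin(ps),np.cos(ps),0])
for off in(-.007,.007):
  for r in(.08,.06):
    P=proj(c,np.array([.504,-.314,.195])+off*np.array([1,.072,0])+r*(np.cos(th)[:,None]*Y+np.sin(th)[:,None]*[0,0,1]));print(off,r,P.min(0).round(),P.max(0).round())
v,u=np.nonzero(d[205:300,270:380]);
for row in range(205,300,6):
    q=np.nonzero(d[row,270:400])[0]+270
    if len(q):
        g=np.split(q,np.nonzero(np.diff(q)>2)[0]+1);print(row,[(int(a[0]),int(a[-1])) for a in g if len(a)>1])
E
```

```text
0.042956586638145285 [-0.42276405 -0.78365271  0.82518601]
-0.007 0.08 [299. 213.] [346. 291.]
-0.007 0.06 [305. 223.] [339. 281.]
0.007 0.08 [305. 212.] [352. 289.]
0.007 0.06 [310. 221.] [345. 279.]
205 [(280, 288), (292, 313), (324, 335)]
211 [(282, 290), (299, 311), (323, 334)]
217 [(283, 291), (302, 333)]
223 [(310, 312), (315, 341)]
229 [(283, 284), (287, 291), (299, 300), (308, 323), (330, 338)]
235 [(271, 279), (282, 289), (299, 300), (329, 341)]
241 [(270, 279), (282, 285), (300, 307), (332, 344)]
247 [(300, 308), (335, 347)]
253 [(284, 289), (301, 310), (336, 348)]
259 [(287, 293), (302, 313), (337, 348)]
265 [(305, 315), (338, 348)]
271 [(308, 319), (337, 348)]
277 [(312, 326), (335, 345)]
283 [(316, 321), (324, 345)]
289 [(303, 308), (335, 337)]
295 [(307, 315)]
```

The ring edges match the predicted hung pose (left 299, right about 348, bottom about 289). I withdraw straight up and head for the switch box.

Emit:
carry_out(series=[{"travel": [0,0,0.4],"delta_rot": [0,0,0],"fingers": 0.0},{"travel": [0,0,0.6],"delta_rot": [0,0,0],"fingers": 0.0},{"travel": [0,0,0.9],"delta_rot": [0,0,0],"fingers": 0.0},{"travel": [0,0,0.9],"delta_rot": [0,0,0],"fingers": 0.0},{"travel": [0,0,0.9],"delta_rot": [0,0,0],"fingers": 0.0}])

```text
clock: 13.95
tcp_pos: [0.5008, -0.2891, 0.306]
orientation: [0.001, 0.678, 0.735, 0.0]
wrist_force: [0.1, -0.1, -0.4]
finger_gap: 0.0426
grip_force: 0.0
```

```bash
python3 - <<'E'
from h import *
import pickle
c=shot('side');b=pickle.load(open('c0.pkl','rb'))['side'];o=pickle.load(open('c2.pkl','rb'))['side']
for n,x in(('base',b),('held',o)):
  d=np.abs(c['color'].astype(int)-x['color']).max(2)>35
  print(n)
  for row in range(205,300,8):
    q=np.nonzero(d[row,295:360])[0]+295
    if len(q):
        g=np.split(q,np.nonzero(np.diff(q)>2)[0]+1);print(row,[(int(a[0]),int(a[-1])) for a in g if len(a)>1])
E
```

```text
base
213 [(309, 320)]
221 [(302, 305), (310, 332), (339, 349)]
229 [(299, 300), (308, 323), (330, 338)]
237 [(299, 300), (330, 342)]
245 [(299, 308), (334, 346)]
253 [(301, 310), (336, 348)]
261 [(304, 313), (338, 348)]
269 [(307, 318), (338, 348)]
277 [(312, 326), (335, 345)]
285 [(324, 341)]
293 [(306, 312)]
held
205 [(295, 313), (324, 335)]
213 [(302, 320), (323, 334)]
221 [(307, 308), (342, 344)]
261 []
269 [(315, 317)]
```

The ring hangs freely and stayed put when the gripper left. Now over to the lever, fingers shut.

Emit:
carry_out(series=[{"travel": [-0.17,0.96,0],"delta_rot": [0,0,0.18],"fingers": 1.0},{"travel": [-0.17,0.96,0],"delta_rot": [0,0,0.18],"fingers": 1.0},{"travel": [-0.17,0.96,0],"delta_rot": [0,0,0.18],"fingers": 1.0},{"travel": [-0.17,0.96,0],"delta_rot": [0,0,0.18],"fingers": 1.0},{"travel": [-0.17,0.96,0],"delta_rot": [0,0,0.18],"fingers": 1.0}])

```text
clock: 14.62
tcp_pos: [0.4792, -0.1678, 0.3041]
orientation: [0.0, 0.644, 0.765, 0.0]
wrist_force: [0.7, -0.2, -0.0]
finger_gap: -0.0003
grip_force: 0.0
```

Emit:
carry_out(series=[{"travel": [-0.17,0.96,0],"delta_rot": [0,0,0.18],"fingers": 1.0},{"travel": [-0.17,0.96,0],"delta_rot": [0,0,0.18],"fingers": 1.0},{"travel": [-0.17,0.96,0],"delta_rot": [0,0,0.18],"fingers": 1.0},{"travel": [-0.17,0.96,0],"delta_rot": [0,0,0.18],"fingers": 1.0},{"travel": [-0.17,0.96,0],"delta_rot": [0,0,0.18],"fingers": 1.0}])

```text
clock: 15.25
tcp_pos: [0.4577, -0.0476, 0.304]
orientation: [0.0, 0.609, 0.793, 0.0]
wrist_force: [0.4, 0.7, -0.8]
finger_gap: 0.0003
grip_force: 0.0
```

Emit:
carry_out(series=[{"travel": [-0.17,0.96,0],"delta_rot": [0,0,0.18],"fingers": 1.0},{"travel": [-0.17,0.96,0],"delta_rot": [0,0,0.18],"fingers": 1.0},{"travel": [-0.17,0.96,0],"delta_rot": [0,0,0.18],"fingers": 1.0},{"travel": [-0.17,0.96,0],"delta_rot": [0,0,0.18],"fingers": 1.0},{"travel": [-0.17,0.96,0],"delta_rot": [0,0,0.18],"fingers": 1.0}])

```text
clock: 15.88
tcp_pos: [0.4363, 0.0723, 0.304]
orientation: [0.0, 0.573, 0.82, 0.0]
wrist_force: [-0.5, -0.6, -0.7]
finger_gap: 0.0002
grip_force: 0.0
```

Emit:
carry_out(series=[{"travel": [-0.17,0.96,0],"delta_rot": [0,0,0.18],"fingers": 1.0},{"travel": [-0.17,0.96,0],"delta_rot": [0,0,0.18],"fingers": 1.0},{"travel": [-0.17,0.96,0],"delta_rot": [0,0,0.18],"fingers": 1.0},{"travel": [-0.17,0.96,0],"delta_rot": [0,0,0.18],"fingers": 1.0},{"travel": [-0.17,0.96,0],"delta_rot": [0,0,0.18],"fingers": 1.0}])

```text
clock: 16.5
tcp_pos: [0.4149, 0.1922, 0.304]
orientation: [0.0, 0.535, 0.845, 0.0]
wrist_force: [0.2, 0.2, -0.3]
finger_gap: -0.0001
grip_force: 0.0
```

Emit:
carry_out(series=[{"travel": [-0.1,0.9,-0.3],"delta_rot": [0,0,0.2],"fingers": 1.0},{"travel": [-0.14,0.9,-0.8],"delta_rot": [0,0,0.1],"fingers": 1.0},{"travel": [0,0.24,-1],"delta_rot": [0,0,0],"fingers": 1.0},{"travel": [0,0,-1],"delta_rot": [0,0,0],"fingers": 1.0},{"travel": [0,0,-1],"delta_rot": [0,0,0],"fingers": 1.0}])

```text
clock: 17.12
tcp_pos: [0.409, 0.2426, 0.2007]
orientation: [0.0, 0.523, 0.853, 0.0]
wrist_force: [0.1, -0.7, -0.8]
finger_gap: -0.0002
grip_force: 0.0
```

Emit:
carry_out(series=[{"travel": [0,0,-1],"delta_rot": [0,0,0],"fingers": 1.0},{"travel": [0,0,-1],"delta_rot": [0,0,0],"fingers": 1.0},{"travel": [0,0,-1],"delta_rot": [0,0,0],"fingers": 1.0},{"travel": [0,0,-0.8],"delta_rot": [0,0,0],"fingers": 1.0},{"travel": [0,0,0],"delta_rot": [0,0,0],"fingers": 1.0}])

```text
clock: 17.75
tcp_pos: [0.4079, 0.2418, 0.1052]
orientation: [-0.001, 0.523, 0.852, -0.001]
wrist_force: [1.1, -0.5, 0.1]
finger_gap: 0.0002
grip_force: 0.0
```

```bash
python3 - <<'E'
from h import *
c=shot('wrist');p=np.array(c['state']['tcp_pos']);print(p)
# knob via dark blobs near predicted positions
k=np.array([[.459,.2685,.121],[.4331,.3209,.12],[.5518,.2603,.12]]);P=proj(c,k);print(P.round(1))
g=c['color'].max(2)
for q in P:
    u,v=q.astype(int)
    if 15<u<497 and 15<v<369:
        w=g[v-25:v+26,u-25:u+26]<50;n,l,st,ce=cv2.connectedComponentsWithStats(w.astype(np.uint8));
        print([(st[i,4],(ce[i]+[u-25,v-25]).round(1).tolist()) for i in range(1,n) if st[i,4]>60])
cv2.imwrite('pics/l1.png',c['color'][:,:,::-1])
E
```

```text
[0.40785553 0.24180831 0.10516092]
[[363.9 242.6]
 [377.1 129.1]
 [493.9 321.1]]
[(np.int32(1082), [368.3, 233.8])]
[(np.int32(1063), [376.2, 124.0])]
[(np.int32(962), [492.8, 317.8])]
```

The knob blobs lie within a few pixels of the predictions. I lower to push height and push along the box's +x.

Emit:
carry_out(series=[{"travel": [0.02,0.03,-0.7],"delta_rot": [0,0,0],"fingers": 1.0},{"travel": [0,0,-0.6],"delta_rot": [0,0,0],"fingers": 1.0},{"travel": [0,0,0],"delta_rot": [0,0,0],"fingers": 1.0},{"travel": [0.45,0.23,0],"delta_rot": [0,0,0],"fingers": 1.0},{"travel": [0.45,0.23,0],"delta_rot": [0,0,0],"fingers": 1.0}])

```text
clock: 18.42
tcp_pos: [0.4343, 0.255, 0.0747]
orientation: [0.001, 0.523, 0.852, 0.001]
wrist_force: [0.9, 0.6, -0.2]
finger_gap: 0.0001
grip_force: 0.0
```

Emit:
carry_out(series=[{"travel": [0.4,0.2,0],"delta_rot": [0,0,0],"fingers": 1.0},{"travel": [0.4,0.2,0],"delta_rot": [0,0,0],"fingers": 1.0},{"travel": [0.4,0.2,0],"delta_rot": [0,0,0],"fingers": 1.0}])

```text
clock: 18.8
tcp_pos: [0.4633, 0.2696, 0.0738]
orientation: [-0.0, 0.523, 0.852, -0.0]
wrist_force: [-1.7, -1.5, 0.7]
finger_gap: -0.0001
grip_force: 0.7
```

Emit:
carry_out(series=[{"travel": [0.4,0.2,0],"delta_rot": [0,0,0],"fingers": 1.0},{"travel": [0.4,0.2,0],"delta_rot": [0,0,0],"fingers": 1.0},{"travel": [0,0,0],"delta_rot": [0,0,0],"fingers": 1.0}])

```text
clock: 19.18
tcp_pos: [0.4838, 0.2798, 0.0738]
orientation: [0.0, 0.523, 0.852, 0.0]
wrist_force: [0.7, 0.9, -0.3]
finger_gap: 0.0
grip_force: 0.0
```

Resistance of about 2 N rose and then vanished, so the lever has probably snapped over. I back out, rise and check.

Emit:
carry_out(series=[{"travel": [-0.9,-0.45,0],"delta_rot": [0,0,0],"fingers": 1.0},{"travel": [-0.9,-0.45,0],"delta_rot": [0,0,0],"fingers": 1.0},{"travel": [-0.9,-0.45,0.2],"delta_rot": [0,0,0],"fingers": 1.0},{"travel": [-0.4,-0.2,0.9],"delta_rot": [0,0,0],"fingers": 1.0},{"travel": [0,0,1],"delta_rot": [0,0,0],"fingers": 1.0}])

```text
clock: 19.8
tcp_pos: [0.4034, 0.2399, 0.1266]
orientation: [-0.001, 0.523, 0.852, -0.001]
wrist_force: [0.3, 0.3, -0.1]
finger_gap: -0.0003
grip_force: 0.0
```

Emit:
carry_out(series=[{"travel": [0,-1,1],"delta_rot": [0,0,0],"fingers": 1.0},{"travel": [0,-1,1],"delta_rot": [0,0,0],"fingers": 1.0},{"travel": [0,-1,1],"delta_rot": [0,0,0],"fingers": 1.0},{"travel": [0,-1,1],"delta_rot": [0,0,0],"fingers": 1.0},{"travel": [0,0,0],"delta_rot": [0,0,0],"fingers": 1.0}])

```text
clock: 20.42
tcp_pos: [0.4062, 0.1397, 0.2282]
orientation: [0.002, 0.524, 0.852, 0.001]
wrist_force: [0.3, 0.4, -0.4]
finger_gap: -0.0002
grip_force: 0.0
```

```bash
python3 - <<'E'
from h import *
import pickle
b=pickle.load(open('c0.pkl','rb'));h=pickle.load(open('c2.pkl','rb'))
k=np.array([[.4331,.3209,.12],[.459,.2685,.121],[.5277,.3034,.121],[.5518,.2603,.12]])
for n in('top','side'):
    c=shot(n)
    for nm,q in zip(('L','Moff','Mon','R'),proj(c,k)):
        u,v=q.round().astype(int);f=lambda x:int((x['color'][v-3:v+4,u-3:u+4].max(2)<55).sum())
        print(n,nm,(int(u),int(v)),'dark before',f(b[n]),'now',f(c))
    d=np.abs(c['color'].astype(int)-b[n]['color']).max(2)>40
    m,l,st,ce=cv2.connectedComponentsWithStats(d.astype(np.uint8))
    print([(st[i,:4].tolist(),int(st[i,4])) for i in range(1,m) if st[i,4]>25])
    if n=='side':
        d=np.abs(c['color'].astype(int)-h[n]['color']).max(2)>40;print('ring moved px',int(d[230:295,298:352].sum()))
s=env.get_state();print(s['tcp_pos'],s['wrist_force'],s['clock'])
E
```

```text
top L (156, 215) dark before 29 now 0
top Moff (174, 206) dark before 31 now 0
top Mon (163, 183) dark before 0 now 0
top R (178, 175) dark before 25 now 0
[([123, 135, 181, 249], 28028), ([237, 168, 54, 22], 694), ([346, 174, 68, 25], 625), ([375, 187, 8, 5], 27), ([380, 191, 7, 5], 26), ([229, 242, 11, 9], 30), ([114, 280, 24, 22], 217), ([90, 288, 32, 26], 308), ([0, 302, 69, 43], 1649), ([291, 336, 10, 12], 65), ([254, 337, 68, 47], 2019), ([287, 344, 9, 6], 26), ([247, 356, 6, 25], 64)]
side L (198, 166) dark before 22 now 19
side Moff (211, 171) dark before 23 now 0
side Mon (228, 163) dark before 0 now 18
side R (240, 167) dark before 19 now 19
[([0, 0, 70, 199], 7825), ([59, 0, 45, 123], 3150), ([174, 0, 49, 148], 4933), ([220, 160, 11, 23], 82), ([207, 167, 9, 11], 56), ([100, 175, 17, 12], 102), ([112, 179, 18, 12], 99), ([0, 184, 15, 56], 425), ([21, 184, 108, 83], 4461), ([261, 185, 32, 39], 312), ([255, 189, 7, 11], 35), ([20, 201, 21, 13], 35), ([309, 212, 25, 18], 259), ([281, 224, 11, 24], 138), ([299, 225, 51, 66], 1254), ([102, 231, 145, 86], 3973), ([270, 232, 10, 13], 97), ([231, 242, 20, 17], 144), ([285, 256, 10, 6], 35), ([0, 265, 39, 64], 1203), ([303, 287, 25, 26], 140), ([328, 314, 9, 7], 36), ([104, 319, 7, 8], 28), ([43, 330, 59, 21], 614), ([338, 350, 14, 13], 80)]
ring moved px 200
[0.40502115 0.14060178 0.22606777] [-0.24215447  0.23676935  0.31491444] 20.525
```

Side view: the mid knob is now on its far side and both neighbours are unchanged. One last check that the ring and the neighbouring pieces are at rest, then I hand in.

```bash
python3 - <<'E'
from h import *
import pickle
b=pickle.load(open('c0.pkl','rb'))['side'];a=shot('side');c=shot('side')
print('noise between shots',int((np.abs(a['color'].astype(int)-c['color']).max(2)>40)[205:295,295:355].sum()))
d=np.abs(c['color'].astype(int)-b['color']).max(2)>35
for row in range(213,294,8):
    q=np.nonzero(d[row,295:360])[0]+295
    g=np.split(q,np.nonzero(np.diff(q)>2)[0]+1);print(row,[(int(x[0]),int(x[-1])) for x in g if len(x)>1])
# disc / frame / jar edge match (gradient correlation with start)
for n,(u0,v0,u1,v1) in dict(disc=(232,190,258,245),frame=(270,165,318,195),jar=(183,205,208,240),R=(230,160,245,180)).items():
    t=cv2.Canny(b['color'][v0:v1,u0:u1],60,150);w=cv2.Canny(c['color'][v0-4:v1+4,u0-4:u1+4],60,150)
    r=cv2.matchTemplate(cv2.GaussianBlur(w,(3,3),0),cv2.GaussianBlur(t,(3,3),0),cv2.TM_CCOEFF_NORMED);_,m,_,l=cv2.minMaxLoc(r);print(n,round(m,2),(l[0]-4,l[1]-4))
E
```

```text
noise between shots 0
213 [(310, 320)]
221 [(310, 332)]
229 [(299, 301), (330, 339)]
237 [(299, 300), (330, 343)]
245 [(299, 308), (334, 346)]
253 [(301, 310), (336, 348)]
261 [(304, 314), (338, 349)]
269 [(307, 318), (338, 348)]
277 [(312, 326), (335, 345)]
285 [(324, 329), (332, 341)]
293 [(307, 312)]
disc 0.94 (0, 0)
frame 0.86 (0, 0)
jar 0.89 (0, 0)
R 0.93 (0, 0)
```

```bash
python3 -c "
from workcell import env
print(env.hand_in())"
```

```text
the job is handed in; nothing more can be done
None
```

The job is handed in: the ring hangs at rest on the hook, released, and the middle lever is over to its on side; the side view shows the other two levers, the disc, the frame and the jar where they were (I did not check the rest of the bench one by one), and it took about 21 s of the 54 s allowed.

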